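# Nest the empty pouring trays and call the runner

### The arm

A 7-joint arm with a two-finger parallel gripper is mounted at the origin on the work surface. World frame = base frame: x ahead of the robot, y to its left, z up, the work surface at z = 0. Lengths are in m, angles in rad, forces in N, time in s.
With the tool pointing down it reaches from about 0.425 to 0.875 m from the base axis. Payload 4.7 kg.
Tool frame: the origin (TCP) lies on the mounting face of the last link; the fingertips stand 182 mm ahead of it and the grasp point (between the pads) lies 164 mm ahead of it (ctrl.finger_overhang is the distance from the TCP to the fingertips, in m); z points along the fingers, y is the line along which they close (so a half turn about z gives the same grasp; the last joint's range is limited). The gripper opens to 87 mm and grips with 3 to 60 N. Pads are 19 mm wide; open, the fingers measure 117 mm over their backs; the gripper's body (75 mm by 190 mm) begins 51 mm behind the grasp point.
Start: joints at [1.225, 0.321, -0.07, 1.45, 0.023, 1.371, -0.057], TCP at [0.229, -0.608, 0.405] pointing down, gripper open.
Joint ranges: [-2.86, 2.86], [-0.3, 2.09], [-1.38, 1.24], [0.06, 2.45], [-1.56, 4.7], [0.09, 2.05], [-2.69, 2.69]. Speed limits (rad/s): [2.57, 2.57, 3.14, 3.14, 3.14, 3.14, 3.14].

### API

Orientations are given as a rotation vector (axis times angle).
In Python, from bench import ctrl gives the robot as it stands.
- The arm moves only by the shell command python3 -m jog 'ROWS' [FORCE]. ROWS is a JSON object of lists of equal length, an entry for each row: "translation": the shift along the tool's x, y, z as a fraction of full scale, a list of three; "yaw": the turn about the tool's z as a fraction of full scale; "jaw": the closure, from 0 (fully open) to 1 (shut). In form: {"translation": [[dx, dy, dz], ...], "yaw": [yaw, ...], "jaw": [jaw, ...]}. A call has 1 to 8 rows; each row is the pose to reach, as a shift and turn from the pose commanded when the call began, along the tool's axes at that moment, turning the shorter way round; what a row does not reach only later rows make up. Full scale, the value 1, is 0.2 m for a shift and 180 degrees for a turn. A row lasts 1/8 s, in which the tool goes at most 62.5 mm and 10.7 degrees, less where a joint would pass 70% of its speed; a pose out of reach is approached as far as the arm can. A call with a number of a shift or a turn outside -1 to 1 is refused whole. A call with a gripper value outside its range is refused whole. The fingers move at their own pace and stop on an object; FORCE is the grip in N (left out, the last holds). Time passes only in rows, so rows that repeat a pose let the fingers close. It gives the time, the measured TCP pose, the force, the opening and the grip force at its end, in the units of the state.
- ctrl.get_state(): the state, without advancing time (a new reading comes with each control period).
- ctrl.get_image(name): name is "side" or "top"; returns a dict with "pixels" (420x560x3 uint8, blue, green, red), "fx", "fy", "cx", "cy" (pixels), "k1" (the pictures are not rectified: a ray, as slopes to the right and down, at radius r is drawn at 1 + k1 r^2 times it, then the intrinsics apply), "R" (3x3) and "t" (3): a world point X has camera coordinates R X + t. Camera axes: x right, y down, z forward; pixel columns grow to the right and rows downward; lengths in m; the calibration is good to about 2 mm. A picture is of the moment at which its call begins. There is no depth.
- ctrl.close_job(): hands the job in; it is judged then, once.
Trained networks look in a picture, given as the dict that the camera call returned (one of the last four; its "shot" number tells which), for a name from the list of things; names that differ only in an ending like _2 or _b are one class to them, and where a whole thing is asked for, a point or a joint stands for the part that bears it (a point fixed in the world has none). Each returns a list of dicts, best first, with "p" (0 to 1); they miss things now and then, are a little off and sometimes report something else, mostly with a low value. They report only what shows in the picture. A call takes as long as a camera call. They do not tell look-alikes from the thing itself.
- ctrl.silhouettes(label, picture): "region" (420x560 bool, what is visible of it) and "at" ([column, row] in pixels, amid what is visible of it).
The state is a dict: "time": time; "joint_positions": joint angles; "qd": joint speeds; "joint_torque": joint torques, N m; "position": TCP position; "tool_rot": TCP orientation; "ft_force": force on the tool from outside, world axes, zero at the start; "torque": the same for the moment, N m; "grip_width": opening from 0.0 (shut) to 1.0 (fully open); "grip_force": force on a finger pad.
Only numpy, scipy, OpenCV 4.12 (cv2) and the standard library are available. Lean on these libraries where they do the work, as an engineer would, in place of code of your own. Each camera call takes 0.05 s, during which the arm holds its last target. There are 200 camera calls.

### The job

Send back the empties: take the two empty grey trays from the green mat and, one after the other, nest them in the like tray standing in the blue crate, each turned so that its nose lies over the nose below and it goes fully home; lower them in, do not drop them. When both are in, flip the bat switch on the call box over to its other side to call the runner. Leave the tray in the crate flat on its floor and the other things on the bench where they are.

Things in the scene. Friction and masses are not known exactly. Their poses are not given: they have to be found in the camera images.
- tray_base: empty grey plastic tray standing loose in the blue crate, bottom of the stack; all three trays are alike. 160 x 64 mm from above, 42 high: flat back at x=-80 mm, parallel sides y=+-32 from there to x=+20, then drawing in to a blunt nose 36 mm wide at x=+80. Origin: underside of its base, mid-length; x to the nose, z up. The base's outline lies 15 mm inside the top's.
- tray_a: tray like tray_base (same frame) lying on the green mat, to be nested; about 0.12 kg. The top 14 mm (z 28 to 42) is an upright 3 mm collar; under it a flat ledge (underside z=28) steps in 5 mm and the wall slopes 20 deg in to the base. Nested, the ledge rests on the collar below, one tray 14 mm above the other, 2 mm side play; turned otherwise it stands proud.
- tray_b: tray like tray_a (same frame), farther from the robot on the mat, to be nested; the order of the two is free. Centre of mass about 5 mm behind the origin. A tray can be picked from above across the parallel sides of its collar, 64 mm, closing along its y, at x about -5 mm and z about 35 mm.
- crate: shallow blue open crate, 260 mm (its x) by 200 mm (its y), 45 mm high, walls 4 mm, rim standing out 6 mm, fixed to the bench. Top of its floor 5 mm above the bench. Origin: centre of its underside, on the bench. It is left or right of the call box, the mat on the other side.
- mat: green work mat, 320 mm (its x) by 260 mm (its y), 2 mm thick, fixed. Origin: centre of its underside. The two loose trays lie on it.
- call_box: grey and white call box, 130 mm (its x) by 84 mm (its y), 50 mm high, fixed; on top an amber beacon dome (44 mm across, top 95 mm above the bench, at x=+38 mm) and the bat toggle switch at x=-25 mm, y=0, with a steel bushing (16 mm across, up to 60 mm above the bench). Origin: centre of its underside.
- toggle (a joint): angle of the switch's bat, rad: 0 leaning 20 deg to the box's +y side (the start), 0.35 upright, 0.70 leaning 20 deg to its -y side (thrown). Turns about a line along the box's x, 52 mm above the bench at box x=-25 mm, y=0. Sprung over centre: resists with about 2.5 N at the tip, less towards the middle, then snaps to its solid other stop; never stays between.
- toggle_tip (a point): top end of the steel bat of the switch, 58 mm from its pivot (about 106 mm above the bench at either stop, 110 mm in passing). The bat is 12 mm thick near the tip, 8 mm at its foot. It can be pushed over from its +y side with closed fingers, from above.
- transmitter1: the silver pressure transmitter in front of the call box, a bystander to leave alone. 88 mm drum with a black cap, 130 mm over its ports, 111 mm high. Origin at its underside.
- transmitter2: the second silver transmitter, at the left edge, a bystander to leave alone. 88 mm drum with a black cap, 130 mm over its ports, 111 mm high. Origin at its underside.
- meter: the yellow multimeter, a bystander to leave alone. 182 x 90 mm, 58 mm high, lying flat. Origin at its underside.
- tape: the roll of tape, a bystander to leave alone. 100 mm across, 25 mm high. Origin at its underside.
- screwdriver: the screwdriver, a bystander to leave alone. 200 mm long, lying. Origin at its underside.
- bottle: the bottle, a bystander to leave alone. 60 mm across, 150 mm high. Origin at its underside.
- plug: the steel blanking plug on the mat, a bystander to leave alone. 36 mm across, 21 mm high. Origin at its underside.
There are look-alikes about, which are no part of the job. What is shaped like the tray_a but red is not meant.

How it is judged:
On the way, in this order (a step that is already met when the one before it is completed fails the run):
1. one loose tray is nested fully home in the tray in the crate, nose over nose (((z of tray_a in the frame of tray_base between 0.0115 and 0.0175 m and horizontal distance between tray_a and tray_base below 0.008 m and angle between the x axis of tray_a and the x axis of tray_base, either way round below 0.1 rad and angle between the z axis of tray_a and the z axis of tray_base, either way round below 0.06 rad) or (z of tray_b in the frame of tray_base between 0.0115 and 0.0175 m and horizontal distance between tray_b and tray_base below 0.008 m and angle between the x axis of tray_b and the x axis of tray_base, either way round below 0.1 rad and angle between the z axis of tray_b and the z axis of tray_base, either way round below 0.06 rad))), for 0.2 s.
2. the other is nested fully home in that one ((((z of tray_a in the frame of tray_base between 0.0115 and 0.0175 m and horizontal distance between tray_a and tray_base below 0.008 m and angle between the x axis of tray_a and the x axis of tray_base, either way round below 0.1 rad and angle between the z axis of tray_a and the z axis of tray_base, either way round below 0.06 rad) and (z of tray_b in the frame of tray_a between 0.0115 and 0.0175 m and horizontal distance between tray_b and tray_a below 0.008 m and angle between the x axis of tray_b and the x axis of tray_a, either way round below 0.1 rad and angle between the z axis of tray_b and the z axis of tray_a, either way round below 0.06 rad)) or ((z of tray_b in the frame of tray_base between 0.0115 and 0.0175 m and horizontal distance between tray_b and tray_base below 0.008 m and angle between the x axis of tray_b and the x axis of tray_base, either way round below 0.1 rad and angle between the z axis of tray_b and the z axis of tray_base, either way round below 0.06 rad) and (z of tray_a in the frame of tray_b between 0.0115 and 0.0175 m and horizontal distance between tray_a and tray_b below 0.008 m and angle between the x axis of tray_a and the x axis of tray_b, either way round below 0.1 rad and angle between the z axis of tray_a and the z axis of tray_b, either way round below 0.06 rad)))), for 0.2 s.
3. the bat switch has been flipped over to its other side (value of joint toggle above 0.6 rad), for 0.2 s.
At the end, for the whole second after the job is handed in: Three trays at rest in one nested stack, the lowest flat on the crate floor; each upper one nose over nose, 11.5 to 17.5 mm above the one below, origins within 8 mm, heading within 0.10 rad, tilt in it under 0.06 rad. The bat is over at its -y side (joint above 0.6) ((((z of tray_a in the frame of tray_base between 0.0115 and 0.0175 m and horizontal distance between tray_a and tray_base below 0.008 m and angle between the x axis of tray_a and the x axis of tray_base, either way round below 0.1 rad and angle between the z axis of tray_a and the z axis of tray_base, either way round below 0.06 rad) and (z of tray_b in the frame of tray_a between 0.0115 and 0.0175 m and horizontal distance between tray_b and tray_a below 0.008 m and angle between the x axis of tray_b and the x axis of tray_a, either way round below 0.1 rad and angle between the z axis of tray_b and the z axis of tray_a, either way round below 0.06 rad)) or ((z of tray_b in the frame of tray_base between 0.0115 and 0.0175 m and horizontal distance between tray_b and tray_base below 0.008 m and angle between the x axis of tray_b and the x axis of tray_base, either way round below 0.1 rad and angle between the z axis of tray_b and the z axis of tray_base, either way round below 0.06 rad) and (z of tray_a in the frame of tray_b between 0.0115 and 0.0175 m and horizontal distance between tray_a and tray_b below 0.008 m and angle between the x axis of tray_a and the x axis of tray_b, either way round below 0.1 rad and angle between the z axis of tray_a and the z axis of tray_b, either way round below 0.06 rad))) and z of tray_base in the frame of crate below 0.01 m and angle between tray_base's own z axis and vertical below 0.06 rad and value of joint toggle above 0.6 rad and linear speed of each of tray_base, tray_a, tray_b below 0.02 m/s); the robot touches nothing.
It fails at once if a bystander (transmitter, meter, tape, screwdriver, bottle, plug) is moved by more than 40 mm (distance of any of transmitter1, transmitter2, meter, tape, screwdriver, bottle, plug from where it was at the start of the episode above 0.04 m).
It fails at once if a tray is dropped into the stack (falls freely by more than about 25 mm over it) ((linear speed of tray_a above 0.7 m/s and horizontal distance between tray_a and tray_base below 0.08 m and contact force between the fingers and tray_a below 0.3 N) or (linear speed of tray_b above 0.7 m/s and horizontal distance between tray_b and tray_base below 0.08 m and contact force between the fingers and tray_b below 0.3 N)).
It also fails if it takes over 72 s, if anything falls off the work surface, if the arm or the gripper's body presses on something with over 40 N, if the wrist force passes 120 N, or if a joint passes its speed limit or range.

## Working session

There is one attempt and no reset: what is moved stays moved. The work goes in short steps, Python scripts to look and compute and a shell command to move; the robot and the scene stay as the last step left them, time stands still between calls to the robot, and variables do not carry over. Pictures are saved under pics/ and viewed, at most 10 in all, crops included, and the job is handed in when it is done.

```bash
mkdir -p pics; ls; python3 - <<'E'
from bench import ctrl
import cv2,pickle
s=ctrl.get_state()
print({k:s[k] for k in("time","position","tool_rot","grip_width")})
for n in("top","side"):
    im=ctrl.get_image(n); cv2.imwrite(f"pics/{n}0.png",im["pixels"]); pickle.dump(im,open(f"{n}0.pkl","wb"))
    print(n,{k:im[k] for k in im if k!="pixels"})
    for l in("tray_a","crate","mat","call_box","toggle_tip","plug","transmitter1","bottle"):
        print(l,[(round(d["p"],2),[int(v) for v in d["at"]],int(d["region"].sum())) for d in ctrl.silhouettes(l,im)])
E
```

```text
pics
{'time': 0.0, 'position': array([ 0.22873324, -0.60820944,  0.40366911]), 'tool_rot': array([-3.08907249e+00, -5.61843273e-01,  7.82175256e-04]), 'grip_width': 1.0016187074908849}
top {'fx': 518.1649706604126, 'fy': 518.1649706604126, 'cx': 279.68276705599834, 'cy': 214.9399773893156, 'k1': -0.020176732092504934, 'R': array([[ 0.01261257, -0.99989887,  0.00657027],
       [-0.9919063 , -0.01334146, -0.12626914],
       [ 0.12634403, -0.00492451, -0.99197426]]), 't': array([-0.02094368,  0.5112118 ,  1.51706143]), 'shot': 1}
tray_a [(0.91, [365, 185], 1056), (0.68, [363, 248], 1103), (0.66, [371, 320], 1202)]
crate [(0.63, [193, 215], 5339)]
mat [(0.6, [362, 218], 6503)]
call_box [(0.82, [267, 186], 1393)]
toggle_tip []
plug [(0.5, [398, 214], 114)]
transmitter1 [(0.62, [108, 179], 1052), (0.56, [281, 246], 907), (0.28, [268, 185], 1395)]
bottle [(0.66, [444, 188], 497)]
side {'fx': 440.62013812146137, 'fy': 440.62013812146137, 'cx': 283.2003044363985, 'cy': 206.0880364900909, 'k1': -0.019517161913940994, 'R': array([[-0.99430823, -0.10646581, -0.00402168],
       [-0.05483995,  0.54379584, -0.83742382],
       [ 0.09134398, -0.83243685, -0.54653926]]), 't': array([0.5159253 , 0.10278292, 1.20888982]), 'shot': 2}
tray_a [(0.83, [323, 180], 749), (0.77, [270, 176], 621), (0.61, [384, 179], 802), (0.39, [209, 356], 3300)]
crate [(0.76, [274, 313], 7414)]
mat [(0.62, [281, 190], 1858)]
call_box [(0.57, [252, 230], 1663), (0.2, [273, 294], 1794), (0.18, [267, 176], 630)]
toggle_tip [(0.6, [266, 213], 19), (0.55, [192, 215], 179)]
plug [(0.27, [321, 179], 765)]
transmitter1 [(0.89, [214, 358], 3338), (0.77, [324, 212], 1512), (0.25, [277, 140], 572)]
bottle [(0.91, [280, 138], 555)]
```

View pics/top0.png

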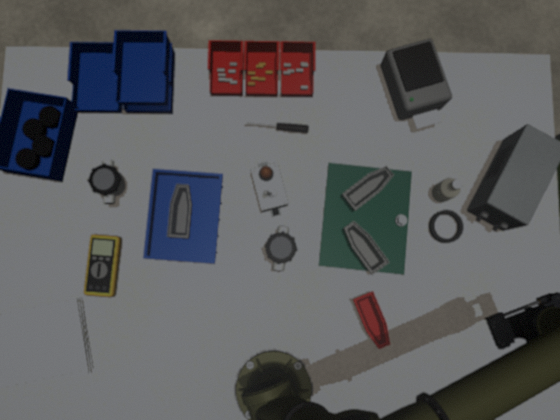

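View pics/side0.png

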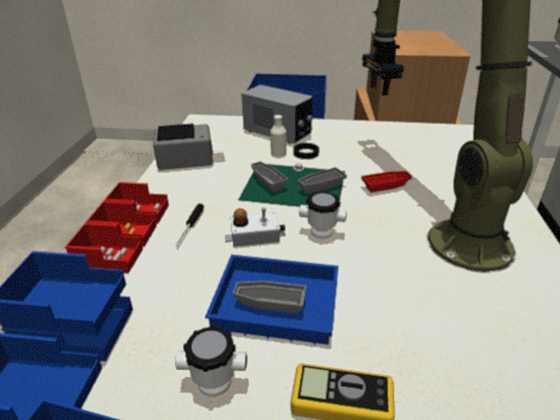

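```bash
cat > h.py <<'E'
import numpy as np, cv2
from scipy.optimize import minimize
from scipy.spatial.transform import Rotation as Ro
from bench import ctrl
top=np.array([(-80,-32),(-80,32),(20,32),(80,18),(80,-18),(20,-32)])/1e3
bot=np.array([(-65,-17),(-65,17),(17,17),(65,6),(65,-6),(17,-17)])/1e3
def lift(p,z): return np.c_[p,np.full(len(p),z)]
TRAY=np.r_[lift(top,.042),lift(top,.028),lift(bot,0)]
b=np.array([(-65,-42),(65,-42),(65,42),(-65,42)])/1e3
BOX=np.r_[lift(b,0),lift(b,.05)]
def proj(im,X):
    c=X@im["R"].T+im["t"]; s=c[:,:2]/c[:,2:]
    s=s*(1+im["k1"]*(s**2).sum(1,keepdims=True))
    return s*[im["fx"],im["fy"]]+[im["cx"],im["cy"]]
def place(M,p,z0):
    c,s=np.cos(p[2]),np.sin(p[2])
    return np.c_[M[:,:2]@np.array([[c,s],[-s,c]])+p[:2],M[:,2]+z0]
def unproj(im,uv,z):
    d=(np.array(uv)-[im["cx"],im["cy"]])/[im["fx"],im["fy"]]
    s=d.copy()
    for _ in range(5): s=d/(1+im["k1"]*(s@s))
    r=im["R"].T@np.r_[s,1]; o=-im["R"].T@im["t"]
    return o+r*(z-o[2])/r[2]
def render(im,M,p,z0):
    m=np.zeros((420,560),np.float32); P=proj(im,place(M,p,z0))
    x0,y0=np.floor(P.min(0)).astype(int)-2; w,h=np.ceil(np.ptp(P,axis=0)).astype(int)+6
    K=8; hi=np.zeros((h*K,w*K),np.uint8)
    cv2.fillConvexPoly(hi,cv2.convexHull(np.round(((P-[x0,y0]+.5)*K-.5)*16).astype(np.int32)),255,cv2.LINE_8,4)
    m[y0:y0+h,x0:x0+w]=cv2.resize(hi,(w,h),interpolation=cv2.INTER_AREA)/255.; return m
def fit(pairs,M,z0,p0,yaws):
    """pairs: (image, mask). returns IoU and pose, best yaw start"""
    def cost(p):
        t=0
        for im,mk in pairs:
            try: r=render(im,M,p,z0)
            except Exception: return 9
            t-=np.minimum(r,mk).sum()/np.maximum(r,mk).sum()
        return t/len(pairs)
    out=[]
    for y in yaws:
        q=np.r_[p0[:2],y]
        r=minimize(cost,q,method="Nelder-Mead",options=dict(initial_simplex=q+np.array([(0,0,0),(.012,0,0),(0,.012,0),(0,0,.3)]),xatol=2e-4,fatol=1e-4))
        out.append((-r.fun,r.x))
    return sorted(out,key=lambda o:-o[0])
E
python3 - <<'E'
from h import *
T=ctrl.get_image("top");S=ctrl.get_image("side")
def near(l,im,uv,tol=12):
    c=[d for d in ctrl.silhouettes(l,im) if np.hypot(*(np.array(d["at"])-uv))<tol]
    return c[0]["region"].astype(np.float32) if c else None
big=cv2.resize(T["pixels"][150:350,140:440],None,fx=2.6,fy=2.6,interpolation=cv2.INTER_CUBIC)
big=np.clip(big*1.5,0,255).astype(np.uint8)
for n,l,ut,us,z0,M,ys in(("base","tray_base",(180,211),(270,296),.005,TRAY,np.arange(0,6.2,.8)),("far","tray_b",(367,187),(270,176),.002,TRAY,np.arange(0,6.2,.8)),("near","tray_a",(363,248),(323,180),.002,TRAY,np.arange(0,6.2,.8)),("box","call_box",(267,186),(252,230),0,BOX,[-.3,0,.3])):
    mt,ms=near(l,T,ut),near(l,S,us)
    p0=unproj(T,ut,.03)
    for tag,pr in(("both",[(T,mt),(S,ms)]),("top",[(T,mt)]),("side",[(S,ms)])):
        if any(m is None for _,m in pr): print(n,tag,"missing");continue
        o=fit(pr,M,z0,p0,ys)
        print(n,tag,[(round(a,3),np.round(q,4)) for a,q in o if abs(np.cos((q[2]-o[0][1][2])/2))>.9][0],"alt",[ (round(a,3),round(q[2],2)) for a,q in o if abs(np.cos((q[2]-o[0][1][2])/2))<.5][:1])
        if tag=="both":
            P=proj(T,place(M,o[0][1],z0)); P=(P-[140,150]+.5)*2.6
            for i in range(len(P)): cv2.circle(big,tuple(int(v) for v in P[i]),2,(0,0,255) if i<len(M)-6 else (0,255,255),-1)
for l in("toggle","toggle_tip"):
  for im in(T,S): print(l,[(round(d["p"],2),np.round(d["at"]),int(d["region"].sum())) for d in ctrl.silhouettes(l,im)])
cv2.imwrite("pics/crop.png",big)
E
```

```text
base both missing
base top (np.float64(0.962), array([ 0.5212,  0.2835, -0.0591])) alt [(np.float64(0.832), np.float64(3.08))]
base side missing
far both (np.float64(0.905), array([ 0.6043, -0.2788,  5.3956])) alt [(np.float64(0.824), np.float64(2.23))]
far top (np.float64(0.923), array([ 0.6043, -0.2806,  5.3966])) alt [(np.float64(0.833), np.float64(2.29))]
far side (np.float64(0.923), array([ 0.6026, -0.2735,  5.3649])) alt [(np.float64(0.843), np.float64(2.18))]
near both (np.float64(0.894), array([ 0.4221, -0.2646,  0.6337])) alt [(np.float64(0.82), np.float64(3.78))]
near top (np.float64(0.957), array([ 0.4222, -0.2656,  0.6361])) alt [(np.float64(0.832), np.float64(3.8))]
near side (np.float64(0.945), array([ 0.4219, -0.2556,  6.9   ])) alt [(np.float64(0.877), np.float64(3.67))]
box both (np.float64(0.871), array([0.5973, 0.0202, 0.2622])) alt []
box top (np.float64(0.906), array([0.5975, 0.0197, 0.2629])) alt []
box side (np.float64(0.854), array([0.5957, 0.0235, 0.2741])) alt []
toggle []
toggle []
toggle_tip []
toggle_tip [(0.43, array([262., 213.]), 43)]
```

View pics/crop.png

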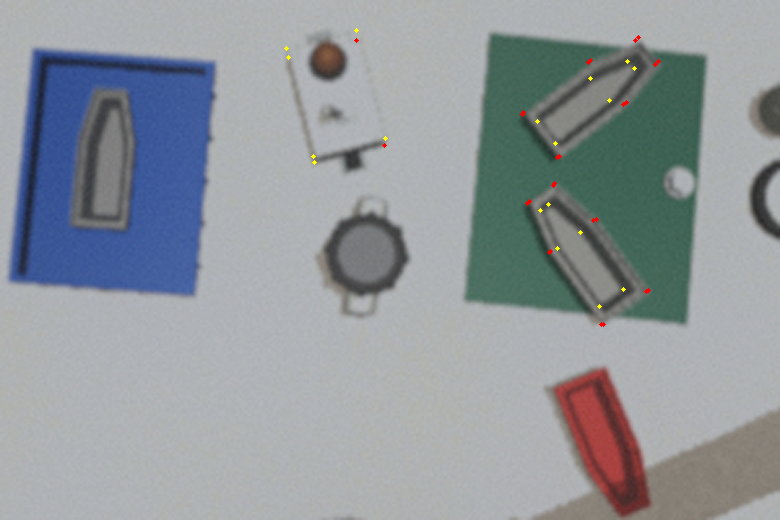

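Candidates: far grey tray (367,187), near grey tray (363,248), the red look‑alike (371,320, not meant) and the base tray in the crate (180,211). The crop confirms two grey trays on the green mat, with noses up-right (far) and up-left (near). The base's nose points up. The model fits agree, so I take the near tray first.

```bash
cat > go.py <<'E'
# print tool-frame deltas (jog units) from now to world x y z psi(heading of tool x); last arg n = segments
import sys,numpy as np
from bench import ctrl
from scipy.spatial.transform import Rotation as Ro
x,y,z,psi=map(float,sys.argv[1:5]); n=int(sys.argv[5]) if len(sys.argv)>5 else 1
s=ctrl.get_state(); R=Ro.from_rotvec(s["tool_rot"]).as_matrix()
h=np.arctan2(R[1,0],R[0,0]); d=np.array([x,y,z])-s["position"]; dp=(psi-h)
if len(sys.argv)<=6: dp=(dp+np.pi)%(2*np.pi)-np.pi
print("t",round(s["time"],2),"pos",np.round(s["position"],4),"psi",round(h,4),"grip",round(s["grip_width"],3),round(float(s["grip_force"]),1),"q",np.round(s["joint_positions"],2))
for i in range(n):
    hi=h+dp*i/n; a=np.array([[np.cos(hi),np.sin(hi),0],[np.sin(hi),-np.cos(hi),0],[0,0,-1]])
    print("seg",i,np.round(a.T@d/n/.2,3),"yaw",round(-dp/n/np.pi,4))
E
python3 go.py .4182 -.2686 .30 .636 2
```

```text
t 1.6 pos [ 0.2288 -0.6084  0.4048] psi 0.3598 grip 1.001 0.0 q [ 1.23  0.32 -0.07  1.45  0.02  1.37 -0.06]
seg 0 [ 0.742 -0.628  0.262] yaw -0.044
seg 1 [ 0.822 -0.52   0.262] yaw -0.044
```

```bash
python3 -m jog '{"translation":[[0.742,-0.628,0.262],[0.742,-0.628,0.262],[0.742,-0.628,0.262],[0.742,-0.628,0.262],[0.742,-0.628,0.262]],"yaw":[-0.044,-0.044,-0.044,-0.044,-0.044],"jaw":[0,0,0,0,0]}' 15 >/dev/null
python3 -m jog '{"translation":[[0.822,-0.52,0.262],[0.822,-0.52,0.262],[0.822,-0.52,0.262],[0.822,-0.52,0.262],[0.822,-0.52,0.262],[0.822,-0.52,0.262]],"yaw":[-0.044,-0.044,-0.044,-0.044,-0.044,-0.044],"jaw":[0,0,0,0,0,0]}'
python3 go.py .4182 -.2686 .207 .636
```

```text
time: 2.98
position: [0.4174, -0.2715, 0.3005]
tool_rot: [2.984, 0.976, 0.0]
ft_force: [-0.5, -0.0, -0.9]
grip_width: 1.001
grip_force: 0.0
t 2.98 pos [ 0.4174 -0.2715  0.3005] psi 0.6322 grip 1.001 0.0 q [ 0.87  0.1  -0.37  1.94  0.04  1.11 -0.45]
seg 0 [ 0.012 -0.009  0.468] yaw -0.0012
```

```bash
python3 -m jog '{"translation":[[0.012,-0.009,0.2],[0.012,-0.009,0.35],[0.012,-0.009,0.468],[0.012,-0.009,0.468],[0.012,-0.009,0.468],[0.012,-0.009,0.468]],"yaw":[-0.001,-0.001,-0.001,-0.001,-0.001,-0.001],"jaw":[0,0,0,0,0,0]}'
python3 -m jog '{"translation":[[0,0,0],[0,0,0],[0,0,0],[0,0,0],[0,0,0],[0,0,0]],"yaw":[0,0,0,0,0,0],"jaw":[1,1,1,1,1,1]}' 20
python3 go.py .4182 -.2686 .24 .636
```

```text
time: 3.72
position: [0.4195, -0.2667, 0.2077]
tool_rot: [2.981, 0.985, 0.002]
ft_force: [-1.3, 0.3, -1.1]
grip_width: 1.004
grip_force: 0.0
time: 4.47
position: [0.4192, -0.2658, 0.2065]
tool_rot: [2.982, 0.987, -0.0]
ft_force: [-1.0, 0.1, 3.6]
grip_width: 0.734
grip_force: 20.0
t 4.47 pos [ 0.4192 -0.2658  0.2065] psi 0.6395 grip 0.734 20.0 q [ 0.85  0.22 -0.37  2.03  0.1   0.92 -0.5 ]
seg 0 [-0.012  0.008 -0.167] yaw 0.0011
```

```bash
python3 -m jog '{"translation":[[0,0,-0.1],[0,0,-0.3],[0,0,-0.55],[0,0,-0.8],[0,0,-0.8],[0,0,-0.8]],"yaw":[0,0,0,0,0,0],"jaw":[1,1,1,1,1,1]}'
python3 go.py .5187 .2836 .36 -.059 3
```

```text
time: 5.22
position: [0.4187, -0.2657, 0.3653]
tool_rot: [-2.982, -0.987, 0.002]
ft_force: [-0.1, 0.4, -1.7]
grip_width: 0.733
grip_force: 20.0
t 5.22 pos [ 0.4187 -0.2657  0.3653] psi 0.6394 grip 0.733 20.0 q [ 0.88  0.03 -0.37  1.87  0.01  1.24 -0.43]
seg 0 [ 0.68  -0.635  0.009] yaw 0.0741
seg 1 [ 0.515 -0.775  0.009] yaw 0.0741
seg 2 [ 0.322 -0.873  0.009] yaw 0.0741
```

```bash
python3 -m jog '{"translation":[[0.2,-0.19,0],[0.45,-0.42,0],[0.68,-0.635,0],[0.68,-0.635,0],[0.68,-0.635,0]],"yaw":[0.03,0.06,0.074,0.074,0.074],"jaw":[1,1,1,1,1]}' >/dev/null
python3 -m jog '{"translation":[[0.14,-0.21,0],[0.28,-0.42,0],[0.42,-0.63,0],[0.515,-0.775,0],[0.515,-0.775,0]],"yaw":[0.02,0.04,0.06,0.074,0.074],"jaw":[1,1,1,1,1]}' >/dev/null
python3 -m jog '{"translation":[[0.08,-0.22,0],[0.16,-0.44,0],[0.24,-0.66,0],[0.322,-0.873,0],[0.322,-0.873,0],[0.322,-0.873,0],[0.322,-0.873,0]],"yaw":[0.02,0.04,0.06,0.074,0.074,0.074,0.074],"jaw":[1,1,1,1,1,1,1]}'
python3 go.py .5187 .2836 .26 -.059
```

```text
time: 7.35
position: [0.5198, 0.2809, 0.3658]
tool_rot: [3.138, -0.097, -0.0]
ft_force: [1.1, 0.2, -0.8]
grip_width: 0.731
grip_force: 20.0
t 7.35 pos [0.5198 0.2809 0.3658] psi -0.0616 grip 0.731 20.0 q [ 0.16  0.33 -0.85  1.63  0.25  1.3  -2.36]
seg 0 [-0.006 -0.013  0.529] yaw -0.0008
```

```bash
python3 -m jog '{"translation":[[-0.006,-0.013,0.2],[-0.006,-0.013,0.4],[-0.006,-0.013,0.5],[-0.006,-0.013,0.5],[-0.006,-0.013,0.5],[-0.006,-0.013,0.5]],"yaw":[0,0,0,0,0,0],"jaw":[1,1,1,1,1,1]}'
python3 go.py .5187 .2836 .26 -.059
python3 - <<'E'
from h import *
T=ctrl.get_image("top");S=ctrl.get_image("side")
out=[]
for im,c in((T,(180,210)),(S,(270,290))):
    P=im["pixels"]; x,y=c[0]-65,c[1]-95; b=cv2.resize(P[y:y+190,x:x+130],None,fx=3,fy=3,interpolation=cv2.INTER_CUBIC); b=np.clip(b*1.5,0,255).astype(np.uint8)
    for p,z0,col in(((.5212,.2835,-.059),.005,(0,0,255)),((.5212,.2835,-.059),.0615,(0,255,255))):
        for u in (proj(im,place(TRAY,p,z0))-[x,y]+.5)*3: cv2.circle(b,tuple(int(v) for v in u),2,col,-1)
    out.append(b)
cv2.imwrite("pics/above.png",np.hstack(out))
E
```

```text
time: 8.1
position: [0.5184, 0.2866, 0.268]
tool_rot: [-3.139, 0.091, -0.004]
ft_force: [0.2, 0.1, -0.8]
grip_width: 0.734
grip_force: 20.0
t 8.1 pos [0.5184 0.2866 0.268 ] psi -0.0582 grip 0.734 20.0 q [ 0.12  0.42 -0.82  1.74  0.34  1.13 -2.43]
seg 0 [0.003 0.015 0.04 ] yaw 0.0003
```

View pics/above.png

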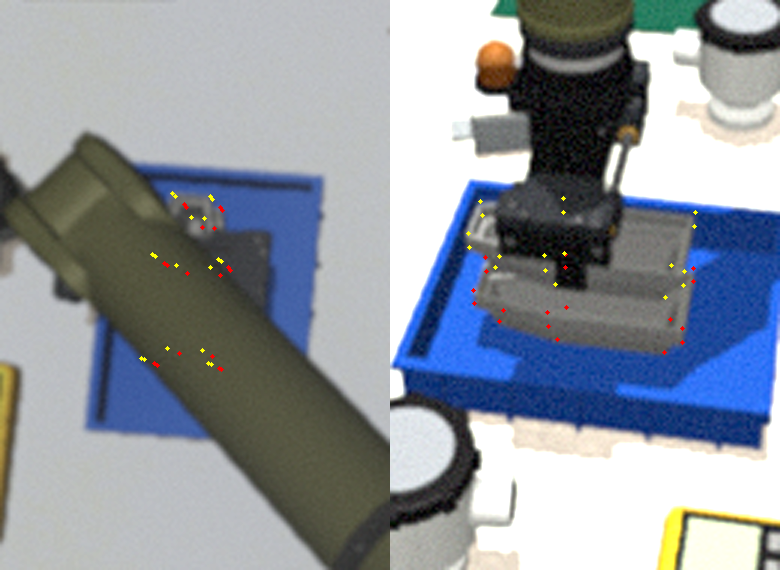

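The held tray sits squarely above the base: in the right panel the yellow dots match its corners (697,213) and the red dots match the base's corners (693,268). I'll check the reading noise before lowering.

```bash
python3 -m jog '{"translation":[[0,0,0],[0,0,0]],"yaw":[0,0],"jaw":[1,1]}' | sed -n 2,4p; python3 -m jog '{"translation":[[0,0,0],[0,0,0]],"yaw":[0,0],"jaw":[1,1]}' | sed -n 2,4p; python3 -m jog '{"translation":[[0,0,0]],"yaw":[0],"jaw":[1]}'| sed -n 2,4p
```

```text
position: [0.5178, 0.2862, 0.2665]
tool_rot: [3.14, -0.091, 0.0]
ft_force: [0.1, 0.1, -0.7]
position: [0.5177, 0.2862, 0.2663]
tool_rot: [3.14, -0.091, -0.0]
ft_force: [0.4, 0.3, -1.9]
position: [0.5177, 0.2862, 0.2662]
tool_rot: [3.14, -0.091, -0.0]
ft_force: [-0.1, -0.0, -0.9]
```

```bash
python3 -m jog '{"translation":[[0.005,0.013,0.02],[0.005,0.013,0.05],[0.005,0.013,0.08],[0.005,0.013,0.11],[0.005,0.013,0.14],[0.005,0.013,0.16],[0.005,0.013,0.18],[0.005,0.013,0.18]],"yaw":[0,0,0,0,0,0,0,0],"jaw":[1,1,1,1,1,1,1,1]}'
python3 -m jog '{"translation":[[0,0,0],[0,0,0],[0,0,0]],"yaw":[0,0,0],"jaw":[1,1,1]}'
```

```text
time: 9.82
position: [0.5186, 0.2835, 0.2301]
tool_rot: [3.14, -0.091, -0.0]
ft_force: [-0.0, 0.6, -0.9]
grip_width: 0.734
grip_force: 20.0
time: 10.2
position: [0.5187, 0.2835, 0.2304]
tool_rot: [3.14, -0.091, 0.0]
ft_force: [-0.3, -0.7, -0.4]
grip_width: 0.733
grip_force: 20.0
```

```bash
python3 -m jog '{"translation":[[0,0,0.006],[0,0,0.012],[0,0,0.018],[0,0,0.018]],"yaw":[0,0,0,0],"jaw":[1,1,1,1]}' | sed -n 2,4p
python3 -m jog '{"translation":[[0,0,0.005],[0,0,0.01],[0,0,0.015],[0,0,0.015],[0,0,0.015]],"yaw":[0,0,0,0,0],"jaw":[1,1,1,1,1]}'
```

```text
position: [0.5187, 0.2854, 0.2282]
tool_rot: [-3.137, 0.089, -0.003]
ft_force: [-1.9, 2.3, 6.1]
time: 11.32
position: [0.5188, 0.2863, 0.2274]
tool_rot: [-3.136, 0.088, -0.005]
ft_force: [-4.1, 1.3, 18.5]
grip_width: 0.736
grip_force: 26.5
```

```bash
python3 -m jog '{"translation":[[0,0,-0.02],[0,0,-0.03],[0,0,-0.03]],"yaw":[0,0,0],"jaw":[1,1,1]}' | sed -n 2,4p
python3 -m jog '{"translation":[[0,0,0],[0,0,0],[0,0,0],[0,0,0]],"yaw":[0,0,0,0],"jaw":[0.2,0.15,0.1,0.1]}'
python3 -m jog '{"translation":[[0,0,-0.1],[0,0,-0.4],[0,0,-0.7],[0,0,-0.9],[0,0,-0.9],[0,0,-0.9]],"yaw":[0,0,0,0,0,0],"jaw":[0.1,0.1,0,0,0,0]}'
python3 go.py .6012 -.2768 .30 2.254 4
```

```text
position: [0.5187, 0.2833, 0.2295]
tool_rot: [3.14, -0.092, -0.0]
ft_force: [-0.3, 1.6, 2.2]
time: 12.2
position: [0.5185, 0.2834, 0.2295]
tool_rot: [3.14, -0.091, -0.001]
ft_force: [-0.0, 0.3, 0.6]
grip_width: 0.892
grip_force: 0.0
time: 12.95
position: [0.5183, 0.2835, 0.41]
tool_rot: [3.14, -0.091, 0.001]
ft_force: [0.4, 0.4, -1.0]
grip_width: 0.998
grip_force: 0.0
t 12.95 pos [0.5183 0.2835 0.41  ] psi -0.0579 grip 0.998 0.0 q [ 0.17  0.3  -0.87  1.57  0.23  1.38 -2.35]
seg 0 [0.144 0.693 0.138] yaw -0.184
seg 1 [-0.258  0.659  0.138] yaw -0.184
seg 2 [-0.576  0.411  0.138] yaw -0.184
seg 3 [-0.707  0.029  0.138] yaw -0.184
```

```bash
python3 -m jog '{"translation":[[0.144,0.693,0.138],[0.144,0.693,0.138],[0.144,0.693,0.138],[0.144,0.693,0.138],[0.144,0.693,0.138]],"yaw":[-0.184,-0.184,-0.184,-0.184,-0.184],"jaw":[0,0,0,0,0]}' >/dev/null
python3 -m jog '{"translation":[[-0.258,0.659,0.138],[-0.258,0.659,0.138],[-0.258,0.659,0.138],[-0.258,0.659,0.138],[-0.258,0.659,0.138]],"yaw":[-0.184,-0.184,-0.184,-0.184,-0.184],"jaw":[0,0,0,0,0]}' >/dev/null
python3 -m jog '{"translation":[[-0.576,0.411,0.138],[-0.576,0.411,0.138],[-0.576,0.411,0.138],[-0.576,0.411,0.138],[-0.576,0.411,0.138]],"yaw":[-0.184,-0.184,-0.184,-0.184,-0.184],"jaw":[0,0,0,0,0]}' >/dev/null
python3 -m jog '{"translation":[[-0.707,0.029,0.138],[-0.707,0.029,0.138],[-0.707,0.029,0.138],[-0.707,0.029,0.138],[-0.707,0.029,0.138],[-0.707,0.029,0.138],[-0.707,0.029,0.138]],"yaw":[-0.184,-0.184,-0.184,-0.184,-0.184,-0.184,-0.184],"jaw":[0,0,0,0,0,0,0]}'
python3 go.py .6012 -.2768 .207 2.254
python3 - <<'E'
from h import *
T=ctrl.get_image("top");S=ctrl.get_image("side")
ms=[d for d in ctrl.silhouettes("tray_a",T) if abs(d["at"][0]-180)<20]
if ms:
    m=ms[0]["region"].astype(np.float32)
    for z in(.005,.019,.026): print(z,[(round(a,3),np.round(q,4)) for a,q in fit([(T,m)],TRAY,z,(.521,.2835),[-.06])])
out=[]
for im,c,w in((T,(180,210),100),(S,(270,290),140)):
    P=im["pixels"]; x,y=c[0]-w//2,c[1]-70; b=cv2.resize(P[y:y+140,x:x+w],None,fx=3.3,fy=3.3,interpolation=cv2.INTER_CUBIC); b=np.clip(b*1.5,0,255).astype(np.uint8)
    for p,z0,col in(((.5212,.2835,-.059),.005,(0,0,255)),((.5212,.2835,-.059),.019,(0,255,255))):
        for u in (proj(im,place(TRAY,p,z0))-[x,y]+.5)*3.3: cv2.circle(b,tuple(int(v) for v in u),1,col,-1)
    out.append(b)
cv2.imwrite("pics/nest1.png",np.hstack(out))
E
```

```text
time: 15.7
position: [0.6017, -0.275, 0.3]
tool_rot: [1.347, 2.837, -0.001]
ft_force: [-0.1, 0.2, -0.8]
grip_width: 0.998
grip_force: 0.0
t 15.7 pos [ 0.6017 -0.275   0.3   ] psi 2.2551 grip 0.998 0.0 q [ 1.06  0.59 -0.94  1.52  0.49  1.28  0.75]
seg 0 [-0.005 -0.008  0.465] yaw 0.0004
0.005 [(np.float64(0.94), array([ 0.5238,  0.2861, -0.043 ]))]
0.019 [(np.float64(0.947), array([ 0.5215,  0.2834, -0.0454]))]
0.026 [(np.float64(0.948), array([ 0.5205,  0.2822, -0.0444]))]
```

View pics/nest1.png

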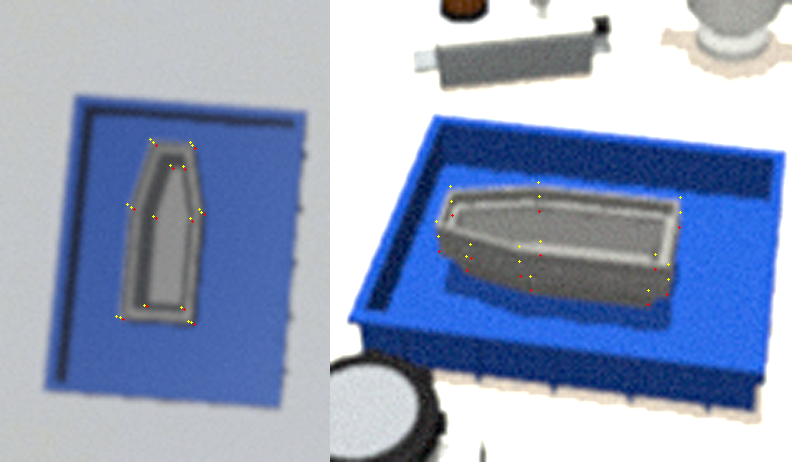

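The picture shows one tray nested: its collar corner at (679,200) in the right panel matches the predicted home height and the noses agree (x error under 1 mm). Next, the far tray, gripped a little higher.

```bash
python3 -m jog '{"translation":[[-0.005,-0.008,0.2],[-0.005,-0.008,0.35],[-0.005,-0.008,0.45],[-0.005,-0.008,0.45],[-0.005,-0.008,0.45],[-0.005,-0.008,0.45]],"yaw":[0,0,0,0,0,0],"jaw":[0,0,0,0,0,0]}'|sed -n 2,4p
python3 -m jog '{"translation":[[0,0,0],[0,0,0],[0,0,0],[0,0,0],[0,0,0],[0,0,0]],"yaw":[0,0,0,0,0,0],"jaw":[1,1,1,1,1,1]}' 20
python3 -m jog '{"translation":[[0,0,-0.1],[0,0,-0.3],[0,0,-0.55],[0,0,-0.7],[0,0,-0.7],[0,0,-0.7]],"yaw":[0,0,0,0,0,0],"jaw":[1,1,1,1,1,1]}'
```

```text
position: [0.6015, -0.2784, 0.2109]
tool_rot: [1.348, 2.835, -0.0]
ft_force: [-0.2, -0.5, -0.0]
time: 17.35
position: [0.6008, -0.2784, 0.2095]
tool_rot: [1.349, 2.837, -0.0]
ft_force: [0.4, 0.1, 2.2]
grip_width: 0.736
grip_force: 20.0
time: 18.1
position: [0.6004, -0.2783, 0.3486]
tool_rot: [-1.348, -2.836, 0.001]
ft_force: [-0.8, 0.3, -1.6]
grip_width: 0.73
grip_force: 19.9
```

```bash
python3 go.py .5176 .2836 .36 3.09 3
```

```text
t 18.1 pos [ 0.6004 -0.2783  0.3486] psi 2.2542 grip 0.73 19.9 q [ 1.08  0.55 -0.96  1.47  0.46  1.36  0.77]
seg 0 [ 0.813  0.484 -0.019] yaw -0.0887
seg 1 [ 0.649  0.689 -0.019] yaw -0.0887
seg 2 [ 0.434  0.841 -0.019] yaw -0.0887
```

```bash
python3 -m jog '{"translation":[[0.2,0.12,-0.02],[0.45,0.268,-0.02],[0.7,0.417,-0.02],[0.813,0.484,-0.02],[0.813,0.484,-0.02]],"yaw":[-0.03,-0.06,-0.089,-0.089,-0.089],"jaw":[1,1,1,1,1]}' >/dev/null
python3 -m jog '{"translation":[[0.16,0.17,-0.02],[0.32,0.34,-0.02],[0.48,0.51,-0.02],[0.649,0.689,-0.02],[0.649,0.689,-0.02]],"yaw":[-0.03,-0.06,-0.089,-0.089,-0.089],"jaw":[1,1,1,1,1]}' >/dev/null
python3 -m jog '{"translation":[[0.11,0.21,-0.02],[0.22,0.42,-0.02],[0.33,0.63,-0.02],[0.434,0.841,-0.02],[0.434,0.841,-0.02],[0.434,0.841,-0.02],[0.434,0.841,-0.02]],"yaw":[-0.03,-0.06,-0.089,-0.089,-0.089,-0.089,-0.089],"jaw":[1,1,1,1,1,1,1]}'
python3 -m jog '{"translation":[[0,0,0.15],[0,0,0.3],[0,0,0.38],[0,0,0.38],[0,0,0.38],[0,0,0.38],[0,0,0.38]],"yaw":[0,0,0,0,0,0,0],"jaw":[1,1,1,1,1,1,1]}'
python3 go.py .5176 .2836 .247 3.09
```

```text
time: 20.23
position: [0.519, 0.2808, 0.3607]
tool_rot: [-0.083, -3.14, 0.002]
ft_force: [-0.6, 0.4, -0.7]
grip_width: 0.736
grip_force: 19.9
time: 21.1
position: [0.5175, 0.2835, 0.286]
tool_rot: [0.076, 3.14, 0.001]
ft_force: [0.8, -0.5, -1.3]
grip_width: 0.735
grip_force: 19.9
t 21.1 pos [0.5175 0.2835 0.286 ] psi 3.093 grip 0.735 19.9 q [ 0.36  0.56 -1.17  1.72  0.54  1.24  0.58]
seg 0 [-0.     0.     0.195] yaw 0.001
```

Position is right on target. I'll lower gently to about 4 mm above home, then on down in small steps.

```bash
python3 -m jog '{"translation":[[0,0,0.03],[0,0,0.06],[0,0,0.09],[0,0,0.12],[0,0,0.15],[0,0,0.18],[0,0,0.195],[0,0,0.195]],"yaw":[0,0,0,0,0,0,0,0],"jaw":[1,1,1,1,1,1,1,1]}'|sed -n 2,4p
python3 -m jog '{"translation":[[0,0,0.005],[0,0,0.01],[0,0,0.015],[0,0,0.015]],"yaw":[0,0,0,0],"jaw":[1,1,1,1]}'
```

```text
position: [0.5173, 0.2833, 0.2461]
tool_rot: [-0.076, -3.14, 0.0]
ft_force: [-0.5, -0.4, -0.2]
time: 22.6
position: [0.5175, 0.2835, 0.2436]
tool_rot: [0.076, 3.14, 0.0]
ft_force: [-0.0, -0.5, 0.1]
grip_width: 0.732
grip_force: 20.9
```

```bash
python3 -m jog '{"translation":[[0,0,0.005],[0,0,0.008],[0,0,0.008]],"yaw":[0,0,0],"jaw":[1,1,1]}'|sed -n 2,4p
python3 -m jog '{"translation":[[0,0,0],[0,0,0],[0,0,0],[0,0,0]],"yaw":[0,0,0,0],"jaw":[0.2,0.15,0.1,0.1]}'|sed -n 2,5p
python3 -m jog '{"translation":[[0,0,-0.1],[0,0,-0.4],[0,0,-0.7],[0,0,-0.8],[0,0,-0.8],[0,0,-0.8]],"yaw":[0,0,0,0,0,0],"jaw":[0.1,0.1,0,0,0,0]}'
python3 -m jog '{"translation":[[-0.2,-0.3,0],[-0.4,-0.6,0],[-0.6,-0.8,0],[-0.6,-0.95,0],[-0.6,-0.95,0],[-0.6,-0.95,0]],"yaw":[0,0,0,0,0,0],"jaw":[1,1,1,1,1,1]}'
python3 - <<'E'
from h import *
T=ctrl.get_image("top");S=ctrl.get_image("side")
ms=[d for d in ctrl.silhouettes("tray_a",T) if abs(d["at"][0]-180)<20]
if ms:
    m=ms[0]["region"].astype(np.float32)
    for z in(.019,.033,.04): print(z,[(round(a,3),np.round(q,4)) for a,q in fit([(T,m)],TRAY,z,(.521,.2835),[-.06])])
for im in(T,S): print([(round(d["p"],2),np.round(d["at"]),int(d["region"].sum())) for d in ctrl.silhouettes("toggle_tip",im)])
out=[]
for im,c,w in((T,(180,210),100),(S,(270,290),140)):
    P=im["pixels"]; x,y=c[0]-w//2,c[1]-70; b=cv2.resize(P[y:y+140,x:x+w],None,fx=3.3,fy=3.3,interpolation=cv2.INTER_CUBIC); b=np.clip(b*1.5,0,255).astype(np.uint8)
    for p,z0,col in(((.5212,.2835,-.052),.005,(0,0,255)),((.5212,.2835,-.052),.019,(0,255,0)),((.5212,.2835,-.052),.033,(0,255,255))):
        for u in (proj(im,place(TRAY[:6],p,z0))-[x,y]+.5)*3.3: cv2.circle(b,tuple(int(v) for v in u),1,col,-1)
    out.append(b)
cv2.imwrite("pics/nest2.png",np.hstack(out))
E
```

```text
position: [0.5175, 0.2844, 0.2428]
tool_rot: [0.075, 3.139, 0.004]
ft_force: [-1.1, 1.5, 4.9]
position: [0.5173, 0.2828, 0.241]
tool_rot: [-0.077, -3.14, 0.002]
ft_force: [0.5, -0.1, 0.4]
grip_width: 0.891
time: 24.22
position: [0.5172, 0.2827, 0.4001]
tool_rot: [-0.077, -3.139, 0.003]
ft_force: [-0.9, 0.0, 0.9]
grip_width: 0.999
grip_force: 0.0
time: 24.98
position: [0.6274, 0.0884, 0.4002]
tool_rot: [-0.075, -3.138, -0.001]
ft_force: [-0.3, 0.3, -0.6]
grip_width: 0.403
grip_force: 0.0
0.019 [(np.float64(0.951), array([ 0.523 ,  0.2855, -0.0517]))]
0.033 [(np.float64(0.951), array([ 0.5213,  0.2828, -0.0526]))]
0.04 [(np.float64(0.949), array([ 0.5207,  0.2816, -0.0512]))]
[]
[(0.52, array([265., 213.]), 37)]
```

View pics/nest2.png

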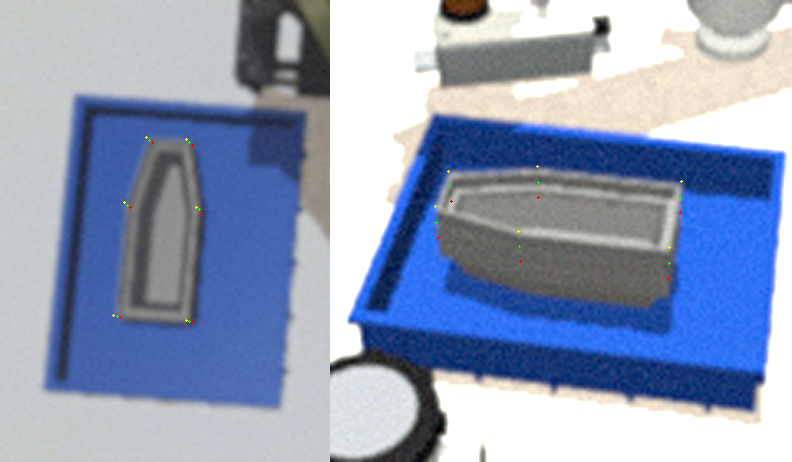

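The stack's top edge (right panel, corner near (680,183)) lies at the predicted height for three nested trays, and the heading matches to 0.01 rad. Now the switch.

```bash
python3 - <<'E'
from h import *
T=ctrl.get_image("top");S=ctrl.get_image("side")
a=.263;tip=np.array([[.5683,.0323,.1065],[.5734,.0132,.052]])
out=[]
for im in(S,T):
    u=proj(im,tip);print(np.round(u,1)); x,y=(u[0]-[40,40]).astype(int)
    b=cv2.resize(im["pixels"][y:y+80,x:x+80],None,fx=4.8,fy=4.8,interpolation=cv2.INTER_CUBIC)
    for q in u: cv2.circle(b,tuple(int(v) for v in (q-[x,y]+.5)*4.8),2,(0,0,255),-1)
    out.append(b)
cv2.imwrite("pics/bat.png",np.hstack(out))
E
python3 go.py .5557 .0789 .33 3.405
```

```text
[[263.3 206.1]
 [263.1 218.7]]
[[263.8 191.8]
 [270.7 193.3]]
t 25.32 pos [0.6277 0.0887 0.4018] psi 3.0946 grip 0.08 0.0 q [ 0.66  0.55 -1.2   1.47  0.51  1.47  0.99]
seg 0 [ 0.357 -0.066  0.359] yaw -0.0988
```

View pics/bat.png

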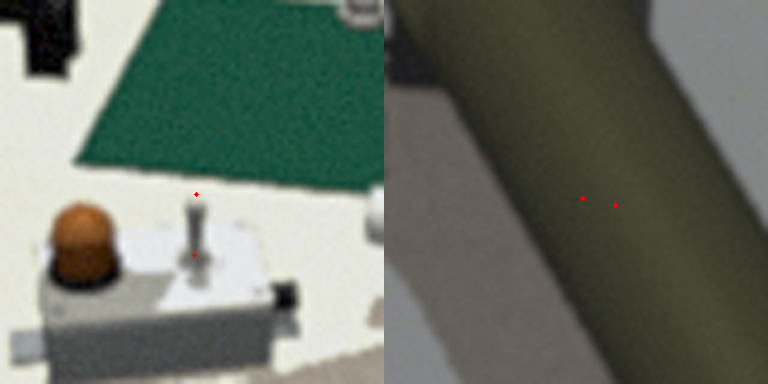

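The bat is at crop (196,205)–(194,255) in the side view, in line with the computed column. The top view is hidden by the arm. Approaching on the +y side.

```bash
python3 -m jog '{"translation":[[0.357,-0.066,0.3],[0.357,-0.066,0.359],[0.357,-0.066,0.359],[0.357,-0.066,0.359],[0.357,-0.066,0.359],[0.357,-0.066,0.359]],"yaw":[-0.099,-0.099,-0.099,-0.099,-0.099,-0.099],"jaw":[1,1,1,1,1,1]}'|sed -n 2,5p
python3 -m jog '{"translation":[[0,0,0.1],[0,0,0.2],[0,0,0.315],[0,0,0.315],[0,0,0.315]],"yaw":[0,0,0,0,0],"jaw":[1,1,1,1,1]}'
python3 go.py .5611 .0592 .267 3.405
```

```text
position: [0.5569, 0.0784, 0.3309]
tool_rot: [-0.41, 3.113, 0.001]
ft_force: [-0.4, 0.5, 0.5]
grip_width: 0.009
time: 26.7
position: [0.5561, 0.0783, 0.267]
tool_rot: [-0.412, 3.114, 0.001]
ft_force: [-0.7, -0.1, 1.0]
grip_width: 0.005
grip_force: 0.0
t 26.7 pos [0.5561 0.0783 0.267 ] psi -2.8788 grip 0.005 0.0 q [ 0.8   0.56 -1.24  1.8   0.57  1.2   1.22]
seg 0 [ 0.001 -0.098 -0.   ] yaw -0.0002
```

```bash
python3 -m jog '{"translation":[[0,-0.05,0],[0,-0.1,0],[0,-0.14,0],[0,-0.14,0]],"yaw":[0,0,0,0],"jaw":[1,1,1,1]}'|sed -n 2,4p
python3 -m jog '{"translation":[[0,-0.02,0],[0,-0.04,0],[0,-0.05,0],[0,-0.05,0]],"yaw":[0,0,0,0],"jaw":[1,1,1,1]}'|sed -n 2,4p
python3 -m jog '{"translation":[[0,-0.02,0],[0,-0.04,0],[0,-0.04,0],[0,-0.04,0]],"yaw":[0,0,0,0],"jaw":[1,1,1,1]}'|sed -n 2,4p
python3 -m jog '{"translation":[[0,-0.02,0],[0,-0.03,0],[0,-0.03,0],[0,-0.03,0]],"yaw":[0,0,0,0],"jaw":[1,1,1,1]}'
```

```text
position: [0.5637, 0.0496, 0.2669]
tool_rot: [-0.407, 3.115, -0.0]
ft_force: [-0.5, 0.3, -0.5]
position: [0.566, 0.0419, 0.2673]
tool_rot: [-0.412, 3.114, 0.001]
ft_force: [-1.1, 3.5, 2.9]
position: [0.5679, 0.0328, 0.2665]
tool_rot: [0.409, -3.114, 0.001]
ft_force: [-0.2, 0.4, 0.1]
time: 28.7
position: [0.5695, 0.0277, 0.2669]
tool_rot: [0.411, -3.115, 0.0]
ft_force: [0.5, 0.3, -0.2]
grip_width: 0.006
grip_force: 0.0
```

Force rose to 3.5 N and then vanished, so the bat has snapped over. Retreating and checking.

```bash
python3 -m jog '{"translation":[[0,0.06,0],[0,0.12,0],[0,0.12,-0.2],[0,0.12,-0.6],[0,0.12,-0.8],[0,0.12,-0.8]],"yaw":[0,0,0,0,0,0],"jaw":[1,1,1,1,1,1]}'|sed -n 2,4p
python3 -m jog '{"translation":[[0.3,0,0],[0.6,0,0],[0.6,0,0],[0.6,0,0],[0.6,0,0]],"yaw":[0,0,0,0,0],"jaw":[1,1,1,1,1]}'
python3 - <<'E'
from h import *
S=ctrl.get_image("side")
a=.263;y=-.0198;tips=np.array([[.5734-y*np.sin(a),.0132+y*np.cos(a),.1065]]);print(proj(S,tips))
b=cv2.resize(S["pixels"][180:340,190:350],None,fx=3.7,fy=3.7,interpolation=cv2.INTER_CUBIC)
cv2.imwrite("pics/end.png",b)
E
```

```text
position: [0.5639, 0.0536, 0.4316]
tool_rot: [-0.412, 3.106, -0.002]
ft_force: [0.1, -0.0, -1.1]
time: 30.08
position: [0.4475, 0.02, 0.4264]
tool_rot: [0.411, -3.114, 0.001]
ft_force: [-0.2, -0.2, -0.5]
grip_width: 0.003
grip_force: 0.0
[[261.64276997 198.30429186]]
```

View pics/end.png

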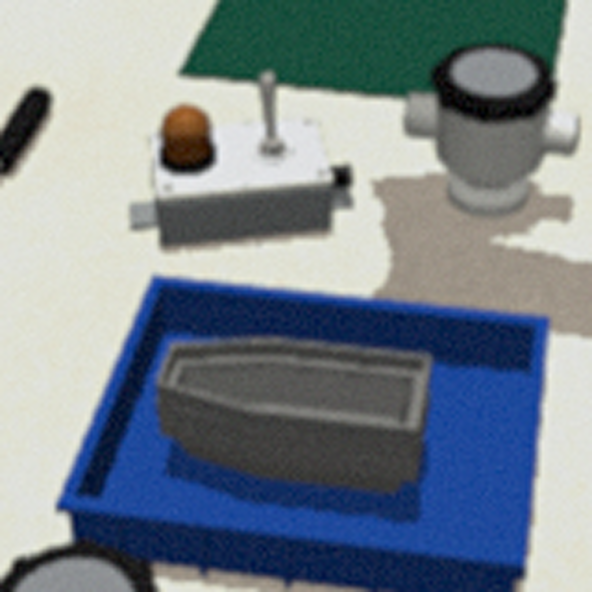

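The bat's tip has moved to crop (267,75), full picture (262,200), where the thrown position projects. The stack sits flat and nested at crop (295,410). I'm handing in.

```bash
python3 -c "
from bench import ctrl
print(ctrl.close_job())"
```

```text
the job is handed in; nothing more can be done
None
```

The job is handed in at about 30 s: both grey trays appear nested fully home, nose over nose, in the crate tray, and the bat switch has flipped to its other side; the hand-in returned no verdict.

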